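Snap a split brush clip onto the drying rail

ROBOT

A 7-joint arm with a two-finger parallel gripper is mounted at the origin on the work surface. World frame = base frame: x ahead of the robot, y to its left, z up, the work surface at z = 0. Lengths are in m, angles in rad, forces in N, time in s.
With the tool pointing down it reaches from about 0.4 to 0.85 m from the base axis. Payload 4.5 kg.
Tool frame: the origin (TCP) lies between the finger pads; the fingertips stand 19 mm ahead of it and the grasp point (between the pads) is the TCP; z points along the fingers, y is the line along which they close (so a half turn about z gives the same grasp; the last joint's range is limited). The gripper opens to 88 mm and grips with 3 to 60 N. Pads are 18 mm wide; open, the fingers measure 123 mm over their backs; the gripper's body (75 mm by 187 mm) begins 45 mm behind the grasp point.
Start: joints at [1.238, 0.689, -0.195, 1.565, 0.157, 0.902, -0.215], TCP at [0.224, -0.583, 0.258] pointing down, gripper open.
Joint ranges: [-3.01, 3.01], [-0.46, 2.08], [-1.47, 1.51], [0.13, 2.56], [-1, 4.14], [0.04, 2.09], [-2.66, 2.66]. Speed limits (rad/s): [2.57, 2.57, 3.14, 3.14, 3.14, 3.14, 3.14].

INTERFACE

Orientations are given as a unit quaternion [x, y, z, w].
In Python, from bench import arm, grab_frame, boxes_of gives the robot as it stands.
- The arm moves only by the shell command python3 -m pendant 'ROWS' [OPENING] [FORCE]. ROWS is JSON, a list of rows, each an object with "offset": the shift along the tool's x, y, z each as a share of 4 cm, from -1 to 1, a list of three; "turn": the turn about the tool's z as a share of 360 degrees, from -1 to 1. In form: [{"offset": [tx, ty, tz], "turn": turn}, ...]. A call has exactly 8 rows; each row shifts and turns the commanded pose from where the row before left it, along the tool's axes as they then stand; what a row does not reach is not made up. A row lasts 1/10 s, in which the tool goes at most 50 mm and 8.59 degrees, less where a joint would pass 70% of its speed; a pose out of reach is approached as far as the arm can. A call with a number of a shift or a turn outside -1 to 1 is refused whole. A call with a gripper value outside its range is refused whole. OPENING is the opening, from -1 (shut) to 1 (fully open), set as the call begins (- or left out, the last holds). The fingers move at their own pace and stop on an object; FORCE is the grip in N (left out, the last holds). Time passes only in rows, so rows that do not move let the fingers close, or fill a call up. It gives the time, the measured TCP pose, the force, the opening and the grip force at its end, in the units of the state.
- arm.get_obs(): the state, without advancing time (a new reading comes with each control period).
- grab_frame(name): name is "side" or "top"; returns a dict with "pixels" (400x640x3 uint8, red, green, blue), "camera_matrix" (3x3 intrinsics, pixels), "rvec" (rotation vector, rad) and "tvec" (3), from world to camera coordinates, as OpenCV has them. Camera axes: x right, y down, z forward; pixel columns grow to the right and rows downward; lengths in m; the calibration is good to about 2 mm. A picture is of the moment at which its call begins. There is no depth.
- arm.hand_in(): hands the job in; it is judged then, once.
Trained networks look in a picture, given as the dict that the camera call returned (one of the last four; its "shot" number tells which), for a name from the list of things; names that differ only in an ending like _2 or _b are one class to them, and where a whole thing is asked for, a point or a joint stands for the part that bears it (a point fixed in the world has none). Each returns a list of dicts, best first, with "confidence" (0 to 1); they miss things now and then, are a little off and sometimes report something else, mostly with a low value. They report only what shows in the picture. A call takes as long as a camera call. They do not tell look-alikes from the thing itself.
- boxes_of(picture, name): "position" ([x, y, z] in m, in world coordinates, good to about 4 mm: the middle of the surface that is visible of it).
The state is a dict: "time": time; "qpos": joint angles; "qvel": joint speeds; "joint_efforts": joint torques, N m; "tcp_pos": TCP position; "tcp_rot": TCP orientation; "contact_force": force on the tool from outside, world axes, zero at the start; "moment": the same for the moment, N m; "gripper_width": finger opening in m; "grasp_force": force on a finger pad.
Only numpy, scipy, OpenCV 4.12 (cv2) and the standard library are available. Lean on these libraries where they do the work, as an engineer would, in place of code of your own. Each camera call takes 0.05 s, during which the arm holds its last target. There are 200 camera calls.

TASK

Pick up the white split clip (the one with the open, gaping bore and the brush fork, not the closed ring), press it squarely down onto the bare drying rail a few centimetres short of the dark stop collar until it snaps home, then slide it along the rail up against the collar, press it there with about 10 N for half a second to bed it, and leave it there standing upright. Handle it gently: push firmly enough for the jaws to give, but never with more than about 25 N on the rail or 20 N on the collar, and leave the other things where they are.

Things in the scene. Friction and masses are not known exactly. Their poses are not given: they have to be found in the camera images.
- clip: White plastic split clip, 70 g, open C standing gap down on its two lips. Origin on its bore's axis, 8.5 mm above the table at the start; z up, y along the bore. Shoulder block above the bore 36 mm (x) by 28 mm (y), z 10 to 20 mm. On the rail its shoulder's flat underside rests on the tube, origin on the tube's axis; it then stays upright alone and slides along it with 1 to 5 N of friction (more if borne down on).
- clip_tab (a point): On the clip's axis, 44 mm above its origin: the point to grasp on its upright flat finger tab, 12 mm thick (clip's x), 24 mm wide (y), from 19 to 63 mm above the origin. Close the fingers along x, tips no lower than 22 mm above the origin (the shoulder).
- clip_gap (a point): Middle of the gap, 5.5 mm below the clip's origin, between the round 6 mm lips of its two sprung jaws (x = 13 to 17 mm each side). The gap is 16.5 mm free, for a 20 mm tube: lips meet the tube with the clip's origin about 12 mm above its axis, give at some 5 to 20 N downward, snap below it, and the shoulder stops hard on the tube.
- clip_fork (a point): End of the two-pronged brush fork on the clip's +x side, 48 mm out from the origin; the prongs are level, 5 mm thick, top flush with the shoulder (20 mm above the origin). Which side it faces on the rail does not matter.
- rail: Fixed drying rail: a level steel tube 20 mm in diameter along the rail's y axis, its axis 150 mm above the table, carried by two white posts at y = -160 and +160 mm that rise 4 mm above the tube's axis. Origin on the table under the tube's middle, z up.
- collar: Fixed dark steel stop collar on the tube, 36 mm in diameter, 14 mm long along the tube. Origin on the tube's axis at the collar's middle, axes parallel to the rail's; it sits towards the rail's +y end, and the bare stretch of tube lies on its -y side. A clip snug against it has its origin 21 mm from the collar's origin in -y. Rigid.
- closed_ring: Look-alike to leave alone: a closed white ring, 31 mm across, with the same tab (tab top 63 mm above its origin at the ring's axis) but no gap and no fork; stands on the table, origin 16.5 mm above it. Loose.
- paint_jar: Paint jar, 64 mm across, 85 mm high, origin under its centre. Bystander.
- mug: White mug, 80 mm across, 90 mm high, origin under its centre. Bystander.
- bowl: Green plastic bowl, 130 mm across, 55 mm high, origin under its centre. Bystander.
Things that resemble listed ones, but are neither listed nor needed, are in the scene too. What is shaped like the clip but orange or red is not meant.

How it is judged:
On the way, in this order (a step that is already met when the one before it is completed fails the run):
1. the clip is lifted clear of the table (height (world z) of clip above 0.08 m), for 0.1 s.
2. the clip is snapped home on the bare rail, at least 19 mm clear of the collar (x of clip in the frame of rail between -0.004 and 0.004 m and z of clip in the frame of rail between 0.146 and 0.154 m and angle between the y axis of clip and the y axis of rail, either way round below 0.15 rad and y of clip in the frame of collar below -0.04 m), for 0.2 s.
3. the clip, home on the rail, is pressed against the collar with at least 6 N (x of clip in the frame of rail between -0.004 and 0.004 m and z of clip in the frame of rail between 0.146 and 0.154 m and angle between the y axis of clip and the y axis of rail, either way round below 0.15 rad and contact force between clip and collar above 6 N), for 0.3 s.
At the end, for the whole second after the job is handed in: The clip is snapped on the tube (bore axis within 4 mm of the tube's axis, along it within 0.15 rad), its end within 3 mm of the collar's face on the -y side, upright within 0.3 rad, released and at rest (x of clip in the frame of rail between -0.004 and 0.004 m and z of clip in the frame of rail between 0.146 and 0.154 m and angle between the y axis of clip and the y axis of rail, either way round below 0.15 rad and y of clip in the frame of collar between -0.024 and -0.018 m and angle between clip's own z axis and vertical below 0.3 rad and linear speed of clip below 0.02 m/s and angular speed of clip below 0.2 rad/s); the robot touches nothing.
It fails at once if more than 25 N between clip and rail (contact force between clip and rail above 25 N).
It fails at once if more than 20 N between clip and collar (contact force between clip and collar above 20 N).
It fails at once if the robot hits the rail or the collar (contact force between any of the arm, the fingers and rail above 5 N or contact force between the fingers and collar above 5 N).
It fails at once if the closed ring, jar, mug or bowl is moved more than 20 mm (distance of any of closed_ring, paint_jar, mug, bowl from where it was at the start of the episode above 0.02 m).
It also fails if it takes over 64 s, if anything falls off the work surface, if the arm or the gripper's body presses on something with over 40 N, if the wrist force passes 120 N, or if a joint passes its speed limit or range.

## Working session

There is one attempt and no reset: what is moved stays moved. The work goes in short steps, Python scripts to look and compute and a shell command to move; the robot and the scene stay as the last step left them, time stands still between calls to the robot, and variables do not carry over. Pictures are saved under pics/ and viewed, at most 10 in all, crops included, and the job is handed in when it is done.

```bash
mkdir -p pics; python3 - <<'E'
from bench import arm,grab_frame,boxes_of
import cv2,numpy as np
for n in("top","side"):
    f=grab_frame(n); cv2.imwrite(f"pics/{n}0.png",f["pixels"][:,:,::-1])
    R=cv2.Rodrigues(np.array(f["rvec"]))[0]; print(n,"cam",(-R.T@np.array(f["tvec"]).ravel()).round(3))
    for k in["clip","clip_tab","clip_fork","clip_gap","rail","collar","closed_ring","paint_jar","mug","bowl"]:
        print(k,[(np.round(b["position"],3).tolist(),round(b["confidence"],2)) for b in boxes_of(f,k)[:4]])
o=arm.get_obs();print(o)
E
```

```text
top cam [0.32  0.002 1.481]
clip [([0.465, -0.158, 0.028], 0.65), ([0.537, -0.245, 0.024], 0.62), ([0.394, -0.096, 0.031], 0.6), ([0.48, -0.319, 0.039], 0.56)]
clip_tab [([0.391, -0.092, 0.028], 0.64), ([0.535, -0.237, 0.028], 0.62), ([0.464, -0.155, 0.03], 0.44)]
clip_fork [([0.464, -0.158, 0.026], 0.74), ([0.541, -0.234, 0.027], 0.64), ([0.395, -0.09, 0.028], 0.56)]
clip_gap [([0.389, -0.094, 0.03], 0.66), ([0.539, -0.236, 0.03], 0.53), ([0.465, -0.161, 0.024], 0.45)]
rail [([0.593, 0.152, 0.092], 0.95)]
collar [([0.572, 0.221, 0.162], 0.61)]
closed_ring []
paint_jar [([0.714, -0.21, 0.085], 0.85)]
mug [([0.381, 0.372, 0.037], 0.79)]
bowl [([0.669, -0.4, 0.023], 0.66)]
side cam [0.358 0.694 0.645]
clip [([0.391, -0.091, 0.025], 0.78), ([0.537, -0.237, 0.032], 0.57), ([0.465, -0.153, 0.032], 0.48)]
clip_tab [([0.388, -0.092, 0.03], 0.67), ([0.462, -0.151, 0.029], 0.49), ([0.538, -0.237, 0.034], 0.47)]
clip_fork [([0.389, -0.09, 0.026], 0.77), ([0.468, -0.15, 0.032], 0.54), ([0.536, -0.232, 0.033], 0.44)]
clip_gap [([0.388, -0.086, 0.032], 0.77), ([0.462, -0.154, 0.028], 0.74), ([0.5
[... 252 characters left out ...]
os': array([ 1.23780423,  0.68914313, -0.19458574,  1.56530362,  0.15726889,
        0.90252445, -0.21509319]), 'qvel': array([ 0.00032736,  0.00018217, -0.00080341,  0.00122248,  0.00065901,
        0.00170751, -0.00068578]), 'joint_efforts': array([-5.23305789e-04, -5.27499962e+01, -1.26704112e+00, -1.53745008e+01,
       -5.19284606e-02, -6.40909238e-04,  2.67700392e-05]), 'tcp_pos': array([ 0.22416351, -0.58342463,  0.25771444]), 'tcp_rot': array([ 9.83230088e-01,  1.82369388e-01,  1.08791771e-05, -2.24099625e-06]), 'contact_force': array([0.14593763, 0.09754616, 0.75653019]), 'moment': array([0.03534299, 0.0059609 , 0.0503054 ]), 'grasp_force': 0.0, 'gripper_width': 0.08813781124750836}
```

View pics/top0.png

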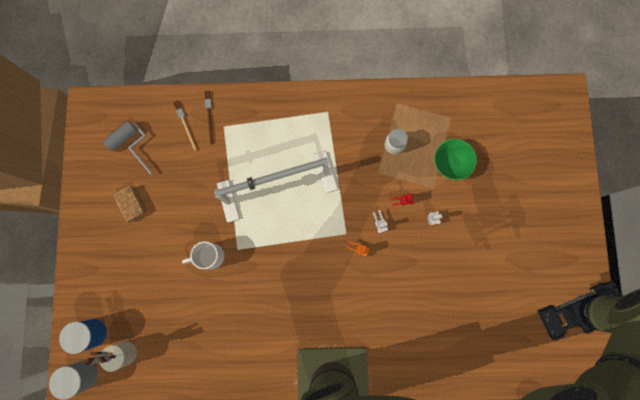

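View pics/side0.png

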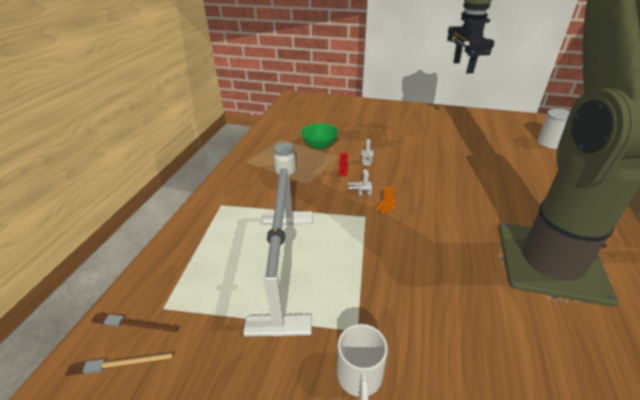

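The white clip is near px (381,221) in top and (365,185) in side. The rail runs from (218,192) to (328,160) in top, with the collar at (251,183). I'll enlarge these areas.

```bash
python3 - <<'E'
import cv2,numpy as np
t=cv2.imread("pics/top0.png");s=cv2.imread("pics/side0.png")
a=cv2.resize(t[205:241,360:408],None,fx=8,fy=8,interpolation=2)
b=cv2.resize(s[160:205,335:395],(400,300),interpolation=2)
c=cv2.resize(t[145:225,205:345],None,fx=5.7,fy=5.7,interpolation=2)[:456,:798]
o=np.zeros((600,800,3),np.uint8);o[:288*1,:384]=a;o[:300,400:800]=b
c=cv2.resize(t[148:204,206:342],(728,300),interpolation=2);o[300:,:728]=c
cv2.imwrite("pics/crop.png",o)
E
```

```text
(no output)
```

View pics/crop.png

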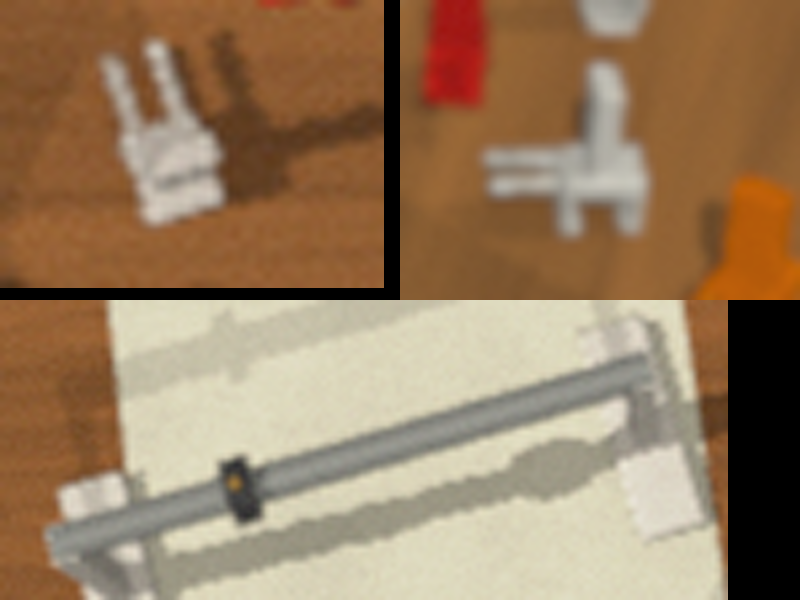

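```bash
cat > h.py <<'E'
import cv2,numpy as np
from scipy.optimize import minimize
def cam(f): return np.array(f["rvec"],float),np.array(f["tvec"],float).ravel(),np.array(f["camera_matrix"],float)
def back(f,uv,z):
    r,t,K=cam(f);R=cv2.Rodrigues(r)[0];c=-R.T@t
    uv=np.atleast_2d(uv).astype(float);d=(np.c_[uv,np.ones(len(uv))]@np.linalg.inv(K).T)@R
    return c+d*((z-c[2])/d[:,2])[:,None]
def bx(x0,x1,y0,y1,z0,z1): return np.array([[x,y,z] for x in(x0,x1) for y in(y0,y1) for z in(z0,z1)])/1e3
PARTS=[bx(-18,18,-14,14,10,20),bx(-6,6,-12,12,19,63),bx(17,48,6.5,11.5,15,20),bx(17,48,-11.5,-6.5,15,20),bx(12,18,-14,14,-8.5,12),bx(-18,-12,-14,14,-8.5,12)]
def sil(f,p,z,s=8,parts=PARTS,roi=None):
    u0,v0,w,h=roi;r,t,K=cam(f);c,sn=np.cos(p[2]),np.sin(p[2]);m=np.zeros((h*s,w*s),np.float32)
    for P in parts:
        W=np.c_[P[:,0]*c-P[:,1]*sn+p[0],P[:,0]*sn+P[:,1]*c+p[1],P[:,2]+z]
        q=cv2.projectPoints(W,r,t,K,None)[0].reshape(-1,2)
        q=(q+.5-[u0,v0])*s
        cv2.fillConvexPoly(m,cv2.convexHull(q.astype(np.float32)).astype(np.int32),1)
    return cv2.resize(m,(w,h),interpolation=cv2.INTER_AREA)
def white(f,roi,thr=(60,40)):
    u0,v0,w,h=roi;im=cv2.GaussianBlur(f["pixels"],(1,1),0)[v0:v0+h,u0:u0+w].astype(float)
    return im
def rail(f):
    # top view: tube bare stretch, columns 262..316
    im=f["pixels"].astype(float);pts=[]
    for u in range(264,314):
        vv=np.arange(155,188);col=im[155:188,u];yel=col[:,0]-col[:,2]   # paper is yellowish, tube bluish
        m=np.clip((8-yel)/12,0,1)
        if m.sum()>3: pts.append((u,(vv*m).sum()/m.sum(),m.sum()))
    pts=np.array(pts);return pts
E
python3 - <<'E'
from bench import *
from h import *
f={n:grab_frame(n) for n in("top","side")}
p=rail(f["top"]);print(p[::8].round(2))
w=back(f["top"],p[:,:2],.15)[:,:2];l=cv2.fitLine(w.astype(np.float32),cv2.DIST_HUBER,0,.001,.001).ravel();print("line",l, "yaw rail y-axis dir",np.degrees(np.arctan2(l[1],l[0])))
im=f["top"]["pixels"].astype(int);d=(im[172:196,240:262].max(2)<75);v,u=np.nonzero(d);print("collar px",u.mean()+240,v.mean()+172,d.sum(),back(f["top"],[u.mean()+240,v.mean()+172],.15))
best=None
rois={"top":(362,205,36,36),"side":(340,162,42,40)}
obs={}
for n,r in rois.items():
    im=f[n]["pixels"][r[1]:r[1]+r[3],r[0]:r[0]+r[2]].astype(float)
    sat=im.max(2)-im.min(2); obs[n]=np.clip((45-sat)/25,0,1)*np.clip((im.max(2)-95)/30,0,1)
def cost(p,ns=("top","side")): return sum(np.abs(sil(f[n],p,.0085,roi=rois[n])-obs[n]).sum() for n in ns)
for ns in(("top",),("side",),("top","side")):
    c=[minimize(cost,[.465,-.155,y],args=(ns,),method="Nelder-Mead",options=dict(initial_simplex=np.array([[.465,-.155,y],[.475,-.155,y],[.465,-.145,y],[.465,-.155,y+.25]]))) for y in(0,.2,.4)]
    b=min(c,key=lambda r:r.fun);print(ns,b.x.round(4),b.fun,obs[ns[0]].sum())
E
```

```text
[]Traceback (most recent call last):
  File "<stdin>", line 5, in <module>
IndexError: too many indices for array: array is 1-dimensional, but 2 were indexed
```

```bash
python3 - <<'E'
import cv2
t=cv2.imread("pics/top0.png")[:,:,::-1]
print(t[160:186,290].tolist()); print(t[172:196,251].tolist())
E
```

```text
[[219, 216, 183], [221, 212, 188], [216, 209, 180], [221, 217, 188], [220, 216, 188], [220, 213, 189], [221, 215, 187], [202, 196, 170], [153, 149, 137], [130, 130, 124], [141, 139, 131], [150, 150, 143], [152, 150, 142], [134, 134, 126], [125, 123, 115], [167, 165, 143], [217, 213, 185], [221, 216, 187], [220, 215, 189], [221, 216, 187], [221, 215, 187], [202, 195, 172], [154, 151, 133], [153, 150, 128], [151, 149, 130], [156, 151, 131]]
[[221, 217, 190], [222, 219, 190], [222, 216, 190], [226, 221, 193], [199, 192, 167], [133, 129, 115], [91, 90, 81], [62, 59, 57], [54, 52, 56], [68, 60, 53], [81, 69, 57], [65, 66, 58], [69, 69, 68], [66, 67, 67], [63, 62, 60], [53, 52, 53], [59, 55, 57], [106, 104, 92], [179, 174, 152], [200, 194, 170], [157, 153, 134], [153, 151, 132], [156, 151, 132], [155, 151, 130]]
```

```bash
python3 - <<'E'
s=open("h.py").read();i=s.index("def rail")
s=s[:i]+'''def rail(f):
    im=f["pixels"][:,:,0].astype(float);pts=[]
    for u in range(262,312):
        c=int(round(171.2-.29*(u-290)));vv=np.arange(c-6,c+7);m=np.clip((215-im[vv,u])/65,0,1)
        pts.append((u,(vv*m).sum()/m.sum(),m.sum()))
    return np.array(pts)
'''
open("h.py","w").write(s)
E
cat > m.py <<'E'
from bench import *
from h import *
f={n:grab_frame(n) for n in("top","side")}
p=rail(f["top"]);print(p[::8].round(2))
w=back(f["top"],p[:,:2],.15)[:,:2];l=cv2.fitLine(w.astype(np.float32),cv2.DIST_HUBER,0,.001,.001).ravel();print("line",l, "yaw rail y-axis dir",np.degrees(np.arctan2(l[1],l[0])))
im=f["top"]["pixels"].astype(int);d=(im[172:196,240:262].max(2)<90);v,u=np.nonzero(d);print("collar px",u.mean()+240,v.mean()+172,d.sum(),back(f["top"],[u.mean()+240,v.mean()+172],.15))
rois={"top":(362,205,36,36),"side":(340,162,42,40)}
obs={}
for n,r in rois.items():
    im=f[n]["pixels"][r[1]:r[1]+r[3],r[0]:r[0]+r[2]].astype(float)
    sat=im.max(2)-im.min(2); obs[n]=np.clip((45-sat)/25,0,1)*np.clip((im.max(2)-95)/30,0,1)
def cost(p,ns=("top","side")): return sum(np.abs(sil(f[n],p,.0085,roi=rois[n])-obs[n]).sum() for n in ns)
for ns in(("top",),("side",),("top","side")):
    c=[minimize(cost,[.465,-.155,y],args=(ns,),method="Nelder-Mead",options=dict(initial_simplex=np.array([[.465,-.155,y],[.475,-.155,y],[.465,-.145,y],[.465,-.155,y+.25]]))) for y in(0,.2,.4)]
    b=min(c,key=lambda r:r.fun);print(ns,b.x.round(4),b.fun,obs[ns[0]].sum())
E
python3 m.py
```

```text
[[262.   179.8    7.94]
 [270.   177.2    7.97]
 [278.   175.04   7.74]
 [286.   172.41   7.69]
 [294.   170.15   7.85]
 [302.   167.76   7.78]
 [310.   165.28   7.74]]
line [ 0.2697333  -0.9629351   0.60679203  0.11641506] yaw rail y-axis dir -74.3516
collar px 250.92857142857142 183.42857142857142 42 [[0.57711283 0.21796659 0.15      ]]
('top',) [ 0.4615 -0.1608  0.3018] 28.704416666666667 140.38533333333334
('side',) [ 0.4638 -0.1563  0.2787] 60.06658333333333 283.75466666666665
('top', 'side') [ 0.4636 -0.1599  0.3142] 114.31808333333333 140.38533333333334
```

The white clip is at about (0.462, -0.158) with yaw ≈ 16.5°. The rail yaw is ≈ 15.65°, and the collar is at about (0.577, 0.219). I'll start by moving over the clip.

```bash
python3 -m pendant '[{"offset":[0.585,-0.487,0],"turn":0},{"offset":[0.585,-0.487,0],"turn":0},{"offset":[0.585,-0.487,0],"turn":0},{"offset":[0.585,-0.487,0],"turn":0},{"offset":[0.585,-0.487,0],"turn":0},{"offset":[0.585,-0.487,0],"turn":0},{"offset":[0.585,-0.487,0],"turn":0},{"offset":[0.585,-0.487,0],"turn":0}]' 0.3 10
python3 -m pendant '[{"offset":[0.585,-0.487,0],"turn":0},{"offset":[0.585,-0.487,0],"turn":0},{"offset":[0.585,-0.487,0],"turn":0},{"offset":[0.585,-0.487,0],"turn":0},{"offset":[0.585,-0.487,0],"turn":0},{"offset":[0.585,-0.487,0],"turn":0},{"offset":[0.585,-0.487,0],"turn":0},{"offset":[0.585,-0.487,0],"turn":0}]'
python3 -m pendant '[{"offset":[0,0,0],"turn":-0.02},{"offset":[0,0,0],"turn":-0.02},{"offset":[0,0,0],"turn":-0.02},{"offset":[0,0,0],"turn":-0.02},{"offset":[0,0,0],"turn":-0.02},{"offset":[0,0,0],"turn":-0.02},{"offset":[0,0,0],"turn":-0.02},{"offset":[0,0,0],"turn":-0.02}]'
python3 -m pendant '[{"offset":[0,0,0],"turn":-0.02},{"offset":[0,0,0],"turn":-0.02},{"offset":[0,0,0],"turn":-0.02},{"offset":[0,0,0],"turn":-0.0175},{"offset":[0,0,0],"turn":0},{"offset":[0,0,0],"turn":0},{"offset":[0,0,0],"turn":0},{"offset":[0,0,0],"turn":0}]'
cat >> h.py <<'E'
def rel(o,tgt,yaw):
    """tool-frame shift shares (of 4 cm) and turn share to reach tgt with tool y at yaw (mod 180)"""
    from scipy.spatial.transform import Rotation as Ro
    R=Ro.from_quat(o["tcp_rot"]).as_matrix();d=R.T@(np.array(tgt)-o["tcp_pos"])/.04
    a=np.arctan2(R[1,1],R[0,1]);e=(yaw-a+np.pi/2)%np.pi-np.pi/2
    print("t",round(o["time"],2),"pos",o["tcp_pos"].round(4),"yaw_y",round(np.degrees(a),2),"tilt",R[2,:].round(4),"-> offset",d.round(3),"turn",round(-e/2/np.pi,4),"w",round(o["gripper_width"],4),"F",o["contact_force"].round(2),"grip",round(float(o["grasp_force"]),1),"q",o["qpos"].round(2))
E
python3 -c "
from bench import *
from h import *
rel(arm.get_obs(),[.462,-.158,.0525],np.radians(16.5))
f=grab_frame('top');g=grab_frame('side')
cv2.imwrite('pics/over.png',np.hstack([cv2.resize(f['pixels'][170:250,340:440],(400,320)),cv2.resize(g['pixels'][110:210,300:425],(400,320))])[:,:,::-1])"
```

```text
time: 2.1
tcp_pos: [0.3437, -0.3698, 0.2579]
tcp_rot: [0.983, 0.182, 0.0, 0.0]
contact_force: [0.7, 0.4, -0.4]
gripper_width: 0.0576
grasp_force: 0.0
time: 2.9
tcp_pos: [0.4626, -0.1571, 0.2579]
tcp_rot: [0.983, 0.182, 0.0, 0.0]
contact_force: [1.3, 0.0, 0.1]
gripper_width: 0.0569
grasp_force: 0.0
time: 3.7
tcp_pos: [0.462, -0.1583, 0.2579]
tcp_rot: [0.772, 0.635, 0.0, 0.0]
contact_force: [0.5, -0.4, 0.3]
gripper_width: 0.0571
grasp_force: 0.0
time: 4.5
tcp_pos: [0.4619, -0.1582, 0.2578]
tcp_rot: [0.599, 0.801, -0.0, 0.0]
contact_force: [-0.3, -0.6, -0.7]
gripper_width: 0.0573
grasp_force: 0.0
t 4.5 pos [ 0.4619 -0.1582  0.2578] yaw_y 16.46 tilt [-3.e-04 -0.e+00 -1.e+00] -> offset [6.000e-03 4.000e-03 5.132e+00] turn -0.0001 w 0.0573 F [-0.34 -0.61 -0.66] grip 0.0 q [ 0.62  0.56 -0.59  1.96  0.45  0.76  0.05]
```

```bash
python3 -m pendant '[{"offset":[0,0,0.5],"turn":0},{"offset":[0,0,0.6],"turn":0},{"offset":[0,0,0.6],"turn":0},{"offset":[0,0,0.6],"turn":0},{"offset":[0,0,0.6],"turn":0},{"offset":[0,0,0.6],"turn":0},{"offset":[0,0,0.5],"turn":0},{"offset":[0,0,0],"turn":0}]' 
python3 -c "
from bench import *
from h import *
rel(arm.get_obs(),[.462,-.158,.0525],np.radians(16.5))
f=grab_frame('top');g=grab_frame('side')
cv2.imwrite('pics/over.png',np.hstack([cv2.resize(f['pixels'][170:250,340:440],(400,320)),cv2.resize(g['pixels'][110:210,300:425],(400,320))])[:,:,::-1])"
```

```text
time: 5.4
tcp_pos: [0.4608, -0.1578, 0.0959]
tcp_rot: [0.598, 0.801, -0.001, -0.002]
contact_force: [0.1, 0.0, 0.9]
gripper_width: 0.0574
grasp_force: 0.0
t 5.4 pos [ 0.4608 -0.1578  0.0959] yaw_y 16.55 tilt [ 0.0015 -0.0037 -1.    ] -> offset [-0.015  0.031  1.085] turn 0.0001 w 0.0574 F [0.07 0.01 0.9 ] grip 0.0 q [ 0.43  0.81 -0.32  2.09  0.73  0.35 -0.2 ]
```

View pics/over.png

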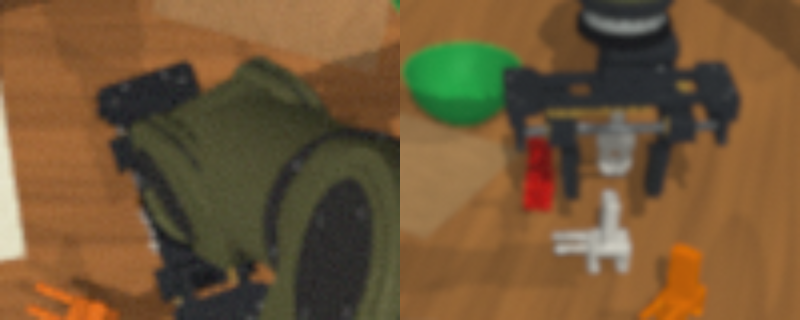

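Side crop: the open fingers, at (570,190) and (655,190), straddle the clip's tab at (610,210), and the closed ring and the red and orange clips stand clear. Next I descend and grip.

```bash
python3 -m pendant '[{"offset":[0,0.03,0.3],"turn":0},{"offset":[0,0,0.3],"turn":0},{"offset":[0,0,0.3],"turn":0},{"offset":[0,0,0.1],"turn":0},{"offset":[0,0,0.08],"turn":0},{"offset":[0,0,0],"turn":0},{"offset":[0,0,0],"turn":0},{"offset":[0,0,0],"turn":0}]' 
python3 -m pendant '[{"offset":[0,0,0],"turn":0},{"offset":[0,0,0],"turn":0},{"offset":[0,0,0],"turn":0},{"offset":[0,0,0],"turn":0},{"offset":[0,0,0],"turn":0},{"offset":[0,0,0],"turn":0},{"offset":[0,0,0],"turn":0},{"offset":[0,0,0],"turn":0}]' -1 45
```

```text
time: 6.3
tcp_pos: [0.4633, -0.158, 0.055]
tcp_rot: [0.598, 0.801, 0.0, 0.0]
contact_force: [0.8, -0.5, -0.6]
gripper_width: 0.0576
grasp_force: 0.0
time: 7.1
tcp_pos: [0.463, -0.1579, 0.0545]
tcp_rot: [0.598, 0.801, -0.0, -0.0]
contact_force: [-0.8, 0.6, -1.1]
gripper_width: 0.0116
grasp_force: 45.0
```

```bash
python3 -m pendant '[{"offset":[0,0,-0.3],"turn":0},{"offset":[0,0,-0.6],"turn":0},{"offset":[0,0,-0.8],"turn":0},{"offset":[0,0,-0.8],"turn":0},{"offset":[0,0,-0.8],"turn":0},{"offset":[0,0,-0.8],"turn":0},{"offset":[0,0,-0.7],"turn":0},{"offset":[0,0,-0.35],"turn":0}]'
python3 -c "
from bench import *
from h import *
rel(arm.get_obs(),[.5957,.1557,.26],np.radians(15.65))"
```

```text
time: 7.9
tcp_pos: [0.4636, -0.158, 0.2628]
tcp_rot: [0.598, 0.801, 0.001, 0.001]
contact_force: [0.4, 0.1, -1.5]
gripper_width: 0.0121
grasp_force: 45.0
t 7.9 pos [ 0.4636 -0.158   0.2628] yaw_y 16.5 tilt [-0.0017  0.0026 -1.    ] -> offset [6.581 5.393 0.072] turn 0.0024 w 0.0121 F [ 0.44  0.12 -1.5 ] grip 45.0 q [ 0.63  0.56 -0.62  1.95  0.46  0.77  0.04]
```

```bash
python3 -m pendant '[{"offset":[0.41,0.337,0],"turn":0},{"offset":[0.41,0.337,0],"turn":0},{"offset":[0.41,0.337,0],"turn":0},{"offset":[0.41,0.337,0],"turn":0},{"offset":[0.41,0.337,0],"turn":0},{"offset":[0.41,0.337,0],"turn":0},{"offset":[0.41,0.337,0],"turn":0},{"offset":[0.41,0.337,0],"turn":0}]'
python3 -m pendant '[{"offset":[0.6,0.5,0],"turn":0},{"offset":[0.6,0.5,0],"turn":0},{"offset":[0.6,0.5,0],"turn":0},{"offset":[0.6,0.5,0],"turn":0},{"offset":[0.5,0.4,0],"turn":0},{"offset":[0.38,0.3,0],"turn":0.0024},{"offset":[0,0,0],"turn":0},{"offset":[0,0,0],"turn":0}]'
python3 -c "
from bench import *
from h import *
rel(arm.get_obs(),[.5957,.1557,.208],np.radians(15.65))
f=grab_frame('top');g=grab_frame('side')
cv2.imwrite('pics/hov.png',np.hstack([cv2.resize(f['pixels'][120:220,210:335],(400,320)),cv2.resize(g['pixels'][130:280,220:345],(400,480))[:320]])[:,:,::-1])
cv2.imwrite('pics/hov_s.png',g['pixels'][:,:,::-1])"
```

```text
time: 8.7
tcp_pos: [0.529, -0.0008, 0.2603]
tcp_rot: [0.598, 0.801, -0.0, -0.0]
contact_force: [0.8, 0.3, -0.2]
gripper_width: 0.0114
grasp_force: 45.0
time: 9.5
tcp_pos: [0.5948, 0.1543, 0.26]
tcp_rot: [0.604, 0.797, -0.001, -0.0]
contact_force: [-0.5, -0.2, -0.2]
gripper_width: 0.0116
grasp_force: 45.0
t 9.5 pos [0.5948 0.1543 0.26  ] yaw_y 15.69 tilt [-0.0011 -0.0015 -1.    ] -> offset [0.028 0.033 1.301] turn 0.0001 w 0.0116 F [-0.45 -0.2  -0.19] grip 45.0 q [-0.02  0.72 -0.56  1.58  0.43  0.97 -0.45]
```

View pics/hov.png

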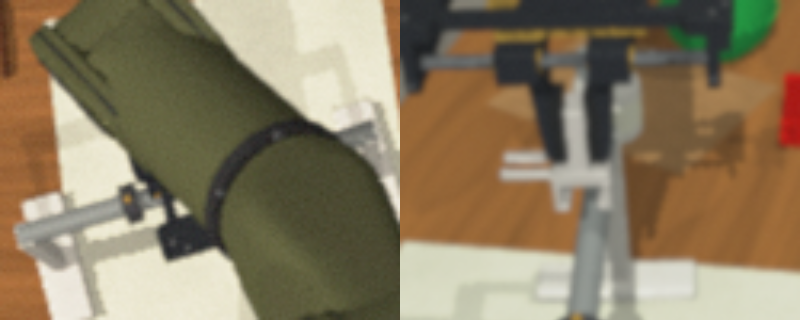

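```bash
python3 - <<'E'
from bench import *
from h import *
g=grab_frame('side');o=arm.get_obs();r,t,K=cam(g)
z=4;u0,v0=225,150
im=cv2.resize(g["pixels"][v0:v0+120,u0:u0+110],None,fx=5,fy=5,interpolation=2)[:,:,::-1].copy()
pj=lambda P:((cv2.projectPoints(np.array(P,float),r,t,K,None)[0].reshape(-1,2)+.5-[u0,v0])*5).astype(int)
L=np.array([.6068,.1164,.15]);d=np.array([-.2697,.9629,0]);n=np.array([.9629,.2697,0])
for s in(-.01,.01):   # extreme silhouette approx: level sides of tube as seen: use perpendicular to view
    c=-cv2.Rodrigues(r)[0].T@t; v=c-L; k=np.cross(d,v);k/=np.linalg.norm(k)
    q=pj([L+k*s-d*.1,L+k*s+d*.09]);cv2.line(im,q[0].tolist(),q[1].tolist(),(0,0,255),1)
p=o["tcp_pos"]+np.array([0,0,-.046]);a=np.radians(15.7);X=np.array([np.cos(a),np.sin(a),0]);Y=np.array([-np.sin(a),np.cos(a),0])
for y in(.014,):
  q=pj([p+X*.001*x+Y*y+[0,0,.001*zz] for x,zz in((-18,20),(18,20),(18,-8.5),(13,-8.5),(-13,-8.5),(-18,-8.5))]);cv2.polylines(im,[q],True,(0,200,0),1)
q=pj([p+X*.001*x+Y*.012+[0,0,.001*zz] for x,zz in((-6,20),(-6,63),(6,63),(6,20))]);cv2.polylines(im,[q],True,(255,0,0),1)
cv2.imwrite("pics/ov.png",im)
E
```

```text
(no output)
```

View pics/ov.png

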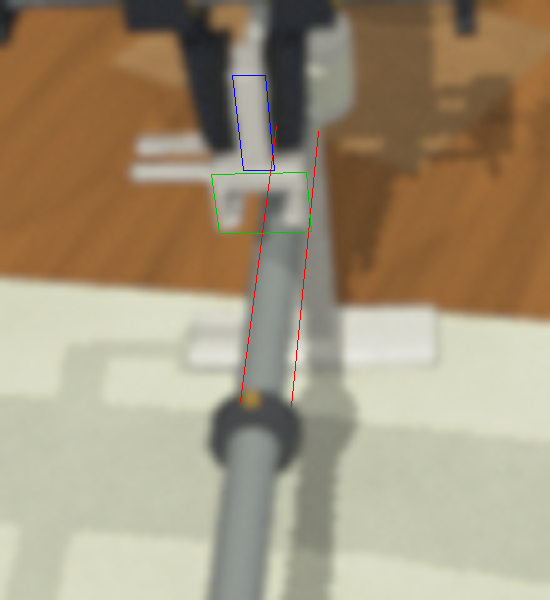

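The clip overlay matches the held clip to within about 0.3 px. The tube, at (247–290, 340), appears about 4 zoomed px left of the line predicted from the top view. I'll measure that offset.

```bash
python3 - <<'E'
from bench import *
from h import *
g=grab_frame('side');r,t,K=cam(g);R=cv2.Rodrigues(r)[0];c=-R.T@t
for v in(207,210,214,217,220,223): print(v,g["pixels"][v,270:290,0].tolist())
L=np.array([.6068,.1164,.15]);d=np.array([-.2697,.9629,0]);n=np.array([.9629,.2697,0])
for off in(0,.002):
  k=np.cross(d,c-L);k/=np.linalg.norm(k)
  for s in(-.01,.01):
    q=cv2.projectPoints(np.array([L+n*off+k*s+d*x for x in np.linspace(-.05,.15,60)]),r,t,K,None)[0].reshape(-1,2)
    print(off,s,[round(float(np.interp(v,q[:,1],q[:,0])),2) for v in(207,210,214,217,220,223)])
E
```

```text
207 [159, 161, 159, 154, 141, 130, 132, 139, 146, 145, 145, 140, 135, 134, 137, 136, 133, 133, 134, 134]
210 [211, 211, 208, 193, 161, 137, 136, 141, 145, 146, 143, 137, 131, 140, 153, 145, 134, 132, 133, 133]
214 [211, 209, 205, 183, 149, 132, 139, 144, 146, 145, 140, 134, 135, 157, 185, 180, 152, 134, 132, 133]
217 [197, 197, 189, 163, 138, 134, 141, 145, 147, 142, 136, 132, 139, 169, 196, 190, 163, 144, 141, 141]
220 [222, 220, 201, 159, 134, 138, 143, 146, 146, 142, 135, 137, 165, 208, 223, 216, 185, 161, 156, 156]
223 [194, 186, 165, 139, 132, 139, 145, 146, 145, 140, 135, 135, 157, 188, 198, 191, 171, 147, 136, 135]
0 -0.01 [285.2, 284.91, 284.52, 284.23, 283.94, 283.64]
0 0.01 [275.64, 275.25, 274.73, 274.34, 273.95, 273.56]
0.002 -0.01 [284.26, 283.96, 283.56, 283.26, 282.95, 282.65]
0.002 0.01 [274.69, 274.29, 273.76, 273.36, 272.96, 272.56]
```

```bash
python3 -m pendant '[{"offset":[0.04,0.09,0.2],"turn":0},{"offset":[0,0,0.3],"turn":0},{"offset":[0,0,0.3],"turn":0},{"offset":[0,0,0.2],"turn":0},{"offset":[0,0,0.1],"turn":0},{"offset":[0,0,0.05],"turn":0},{"offset":[0,0,0],"turn":0},{"offset":[0,0,0],"turn":0}]'
python3 - <<'E'
from bench import *
from h import *
o=arm.get_obs();rel(o,[.5981,.1566,.213],np.radians(15.65))
g=grab_frame('side');r,t,K=cam(g)
u0,v0=240,170
im=cv2.resize(g["pixels"][v0:v0+70,u0:u0+80],None,fx=8,fy=8,interpolation=2)[:,:,::-1].copy()
pj=lambda P:((cv2.projectPoints(np.array(P,float),r,t,K,None)[0].reshape(-1,2)+.5-[u0,v0])*8).astype(int)
p=o["tcp_pos"]+np.array([0,0,-.046]);a=np.radians(15.65);X=np.array([np.cos(a),np.sin(a),0]);Y=np.array([-np.sin(a),np.cos(a),0])
q=pj([p+X*.001*x+Y*.014+[0,0,.001*zz] for x,zz in((-18,20),(18,20),(18,-8.5),(-18,-8.5))]);cv2.polylines(im,[q],True,(0,200,0),1)
L=np.array([.6068,.1164,.15])+X*.0029;c=-cv2.Rodrigues(r)[0].T@t;k=np.cross(Y,c-L);k/=np.linalg.norm(k)
for s in(-.01,.01):
    q=pj([L+k*s+Y*.05,L+k*s+Y*.09]);cv2.line(im,q[0].tolist(),q[1].tolist(),(0,0,255),1)
cv2.imwrite("pics/ov2.png",im)
E
```

```text
time: 10.5
tcp_pos: [0.5986, 0.1578, 0.2149]
tcp_rot: [0.604, 0.797, 0.0, 0.0]
contact_force: [0.0, 1.1, -0.6]
gripper_width: 0.0116
grasp_force: 45.0
t 10.5 pos [0.5986 0.1578 0.2149] yaw_y 15.65 tilt [ 0.e+00  8.e-04 -1.e+00] -> offset [-0.025 -0.02   0.047] turn 0.0 w 0.0116 F [ 0.02  1.14 -0.64] grip 45.0 q [-0.04  0.77 -0.53  1.62  0.47  0.88 -0.48]
```

View pics/ov2.png

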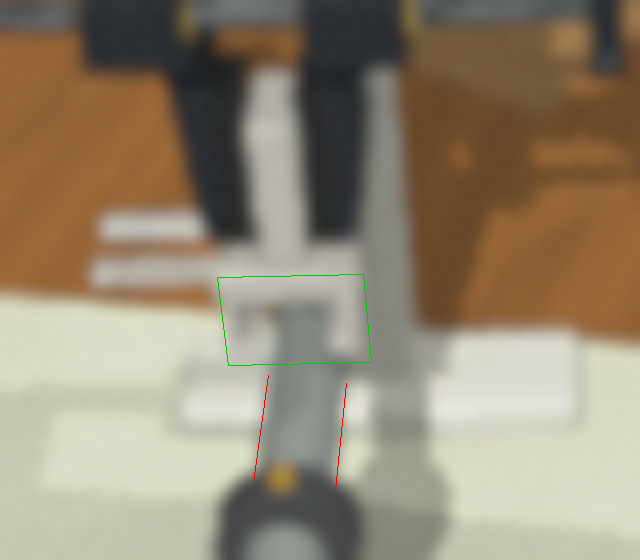

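Side view: the tube's axis (~(304,396)) lies within about 0.5 mm of the clip's projected centre line (~(303,396)). The lips sit just above the tube, so I'll press down in small steps.

```bash
python3 -m pendant '[{"offset":[0,0,0.05],"turn":0},{"offset":[0,0,0.05],"turn":0},{"offset":[0,0,0.05],"turn":0},{"offset":[0,0,0],"turn":0},{"offset":[0,0,0.025],"turn":0},{"offset":[0,0,0],"turn":0},{"offset":[0,0,0],"turn":0},{"offset":[0,0,0],"turn":0}]'
python3 -m pendant '[{"offset":[0,0,0.025],"turn":0},{"offset":[0,0,0],"turn":0},{"offset":[0,0,0.025],"turn":0},{"offset":[0,0,0],"turn":0},{"offset":[0,0,0],"turn":0},{"offset":[0,0,0],"turn":0},{"offset":[0,0,0],"turn":0},{"offset":[0,0,0],"turn":0}]'
```

```text
time: 11.35
tcp_pos: [0.5981, 0.1575, 0.2076]
tcp_rot: [0.604, 0.797, -0.0, -0.0]
contact_force: [-4.0, -1.1, 4.9]
gripper_width: 0.0113
grasp_force: 45.0
time: 12.15
tcp_pos: [0.5983, 0.1575, 0.2053]
tcp_rot: [0.604, 0.797, -0.0, -0.0]
contact_force: [-3.4, -1.6, 1.5]
gripper_width: 0.0114
grasp_force: 45.0
```

```bash
python3 -m pendant '[{"offset":[0,-0.0125,0],"turn":0},{"offset":[0,-0.0125,0],"turn":0},{"offset":[0,0,0],"turn":0},{"offset":[0,0,0],"turn":0},{"offset":[0,0,0],"turn":0},{"offset":[0,0,0],"turn":0},{"offset":[0,0,0],"turn":0},{"offset":[0,0,0],"turn":0}]'
```

```text
time: 12.95
tcp_pos: [0.5976, 0.1573, 0.2055]
tcp_rot: [0.604, 0.797, 0.0, 0.0]
contact_force: [-1.4, 0.7, -0.6]
gripper_width: 0.0117
grasp_force: 45.0
```

```bash
python3 -m pendant '[{"offset":[0,-0.01,0.025],"turn":0},{"offset":[0,0,0],"turn":0},{"offset":[0,0,0.025],"turn":0},{"offset":[0,0,0],"turn":0},{"offset":[0,0,0],"turn":0},{"offset":[0,0,0],"turn":0},{"offset":[0,0,0],"turn":0},{"offset":[0,0,0],"turn":0}]'
```

```text
time: 13.75
tcp_pos: [0.5973, 0.1573, 0.2036]
tcp_rot: [0.604, 0.797, 0.0, 0.0]
contact_force: [-0.3, 0.3, 4.8]
gripper_width: 0.0116
grasp_force: 45.0
```

Lateral force is gone and vertical force is building.

```bash
python3 -m pendant '[{"offset":[0,0,0.025],"turn":0},{"offset":[0,0,0],"turn":0},{"offset":[0,0,0],"turn":0},{"offset":[0,0,0.025],"turn":0},{"offset":[0,0,0],"turn":0},{"offset":[0,0,0],"turn":0},{"offset":[0,0,0],"turn":0},{"offset":[0,0,0],"turn":0}]'
```

```text
time: 14.55
tcp_pos: [0.597, 0.1572, 0.2013]
tcp_rot: [0.604, 0.797, -0.0, -0.0]
contact_force: [1.1, 0.4, 0.8]
gripper_width: 0.0119
grasp_force: 45.0
```

```bash
python3 -m pendant '[{"offset":[0,0,0.025],"turn":0},{"offset":[0,0,0],"turn":0},{"offset":[0,0,0.025],"turn":0},{"offset":[0,0,0],"turn":0},{"offset":[0,0,0],"turn":0},{"offset":[0,0,0],"turn":0},{"offset":[0,0,0],"turn":0},{"offset":[0,0,0],"turn":0}]'
python3 -m pendant '[{"offset":[0,0,0.02],"turn":0},{"offset":[0,0,0],"turn":0},{"offset":[0,0,0],"turn":0},{"offset":[0,0,0],"turn":0},{"offset":[0,0,0],"turn":0},{"offset":[0,0,0],"turn":0},{"offset":[0,0,0],"turn":0},{"offset":[0,0,0],"turn":0}]'
```

```text
time: 15.35
tcp_pos: [0.597, 0.1571, 0.1993]
tcp_rot: [0.604, 0.797, -0.0, -0.0]
contact_force: [0.1, 0.7, -0.8]
gripper_width: 0.0118
grasp_force: 45.0
time: 16.15
tcp_pos: [0.597, 0.1571, 0.1987]
tcp_rot: [0.604, 0.797, -0.0, 0.0]
contact_force: [0.9, -0.5, 0.5]
gripper_width: 0.0117
grasp_force: 45.0
```

```bash
python3 -m pendant '[{"offset":[0,0,0.02],"turn":0},{"offset":[0,0,0],"turn":0},{"offset":[0,0,0],"turn":0},{"offset":[0,0,0.02],"turn":0},{"offset":[0,0,0],"turn":0},{"offset":[0,0,0],"turn":0},{"offset":[0,0,0],"turn":0},{"offset":[0,0,0],"turn":0}]'
python3 -m pendant '[{"offset":[0,0,0.02],"turn":0},{"offset":[0,0,0],"turn":0},{"offset":[0,0,0],"turn":0},{"offset":[0,0,0],"turn":0},{"offset":[0,0,0],"turn":0},{"offset":[0,0,0],"turn":0},{"offset":[0,0,0],"turn":0},{"offset":[0,0,0],"turn":0}]'
```

```text
time: 16.95
tcp_pos: [0.597, 0.1572, 0.197]
tcp_rot: [0.604, 0.797, -0.0, -0.0]
contact_force: [1.1, 0.4, -0.8]
gripper_width: 0.0115
grasp_force: 45.0
time: 17.75
tcp_pos: [0.597, 0.1572, 0.1962]
tcp_rot: [0.604, 0.797, -0.0, -0.0]
contact_force: [-0.6, -0.2, -1.6]
gripper_width: 0.0115
grasp_force: 45.0
```

```bash
python3 -m pendant '[{"offset":[0,0,0.02],"turn":0},{"offset":[0,0,0],"turn":0},{"offset":[0,0,0],"turn":0},{"offset":[0,0,0],"turn":0},{"offset":[0,0,0],"turn":0},{"offset":[0,0,0],"turn":0},{"offset":[0,0,0],"turn":0},{"offset":[0,0,0],"turn":0}]'
python3 - <<'E'
from bench import *
from h import *
o=arm.get_obs();rel(o,[.5981,.1566,.196],np.radians(15.65))
g=grab_frame('side')
u0,v0=235,170
cv2.imwrite("pics/snap.png",cv2.resize(g["pixels"][v0:v0+70,u0:u0+80],None,fx=8,fy=8,interpolation=2)[:,:,::-1])
E
```

```text
time: 18.55
tcp_pos: [0.5971, 0.1573, 0.1957]
tcp_rot: [0.604, 0.797, 0.0, 0.0]
contact_force: [-2.0, -0.1, 4.3]
gripper_width: 0.0116
grasp_force: 45.0
t 18.55 pos [0.5971 0.1573 0.1957] yaw_y 15.65 tilt [-1.e-04  3.e-04 -1.e+00] -> offset [-0.023  0.019 -0.006] turn 0.0 w 0.0116 F [-1.97 -0.13  4.32] grip 45.0 q [-0.05  0.79 -0.52  1.64  0.49  0.84 -0.5 ]
```

View pics/snap.png

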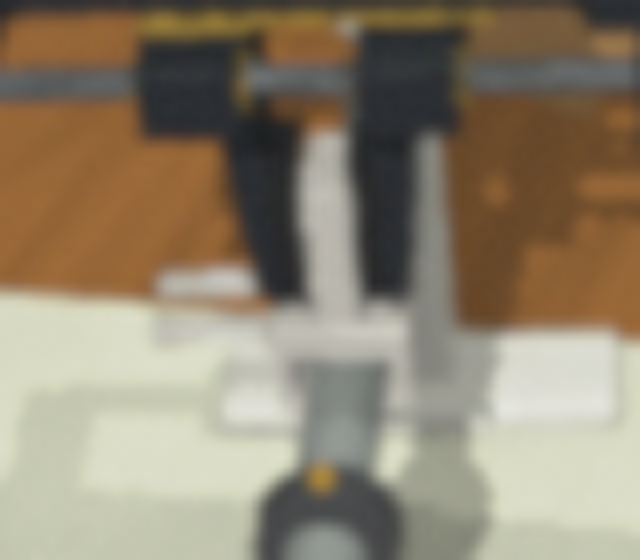

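Side crop: the clip's shoulder now rests on the tube at (340,350), with the jaws around it and the collar ahead at (330,510). It is snapped home. I'll ease the vertical load and slide along the rail.

```bash
python3 -m pendant '[{"offset":[0,-0.01,-0.012],"turn":0},{"offset":[0.05,0,0],"turn":0},{"offset":[0.1,0,0],"turn":0},{"offset":[0.1,0,0],"turn":0},{"offset":[0.1,0,0],"turn":0},{"offset":[0.1,0,0],"turn":0},{"offset":[0,0,0],"turn":0},{"offset":[0,0,0],"turn":0}]'
python3 -m pendant '[{"offset":[0.1,0,0],"turn":0},{"offset":[0.1,0,0],"turn":0},{"offset":[0.1,0,0],"turn":0},{"offset":[0.05,0,0],"turn":0},{"offset":[0,0,0],"turn":0},{"offset":[0,0,0],"turn":0},{"offset":[0,0,0],"turn":0},{"offset":[0,0,0],"turn":0}]'
cat > st.py <<'E'
from bench import arm
import numpy as np
o=arm.get_obs();d=np.array([-.2697,.9629,0]);n=np.array([.9629,.2697,0]);p=o["tcp_pos"]-[.6068,.1164,0];F=o["contact_force"]
print("t",o["time"],"s",(p@d*1e3).round(2),"n",(p@n*1e3).round(2),"z",(p[2]*1e3).round(2),"Fd",(F@d).round(2),"Fn",(F@n).round(2),"Fz",F[2].round(2),"M",o["moment"].round(2))
E
python3 st.py
```

```text
time: 19.4
tcp_pos: [0.5913, 0.176, 0.1959]
tcp_rot: [0.604, 0.797, 0.001, -0.001]
contact_force: [0.1, 1.2, -2.0]
gripper_width: 0.0114
grasp_force: 45.0
time: 20.2
tcp_pos: [0.5878, 0.1886, 0.1959]
tcp_rot: [0.604, 0.797, 0.0, -0.0]
contact_force: [0.3, 0.9, -1.9]
gripper_width: 0.0115
grasp_force: 45.0
t 20.2 s 74.65 n 1.13 z 195.93 Fd 0.78 Fn 0.49 Fz -1.9 M [ 0.32 -0.14 -0.03]
```

```bash
python3 -m pendant '[{"offset":[0.05,0,0],"turn":0},{"offset":[0.05,0,0],"turn":0},{"offset":[0.025,0,0],"turn":0},{"offset":[0.025,0,0],"turn":0},{"offset":[0,0,0],"turn":0},{"offset":[0,0,0],"turn":0},{"offset":[0,0,0],"turn":0},{"offset":[0,0,0],"turn":0}]'
python3 st.py
python3 -m pendant '[{"offset":[0.025,0,0],"turn":0},{"offset":[0,0,0],"turn":0},{"offset":[0.025,0,0],"turn":0},{"offset":[0,0,0],"turn":0},{"offset":[0,0,0],"turn":0},{"offset":[0,0,0],"turn":0},{"offset":[0,0,0],"turn":0},{"offset":[0,0,0],"turn":0}]'
python3 st.py
```

```text
time: 21.0
tcp_pos: [0.5865, 0.1936, 0.196]
tcp_rot: [0.604, 0.797, -0.0, 0.0]
contact_force: [0.9, -1.4, -0.9]
gripper_width: 0.0114
grasp_force: 45.0
t 21.0 s 79.8 n 1.22 z 195.99 Fd -1.63 Fn 0.51 Fz -0.86 M [-0.3  -0.31 -0.01]
time: 21.8
tcp_pos: [0.5858, 0.1958, 0.196]
tcp_rot: [0.604, 0.797, 0.0, -0.0]
contact_force: [0.8, -1.2, -2.9]
gripper_width: 0.0113
grasp_force: 45.0
t 21.8 s 82.11 n 1.21 z 195.99 Fd -1.33 Fn 0.44 Fz -2.86 M [-0.19 -0.29  0.02]
```

```bash
python3 -m pendant '[{"offset":[0.02,0,0],"turn":0},{"offset":[0,0,0],"turn":0},{"offset":[0.02,0,0],"turn":0},{"offset":[0,0,0],"turn":0},{"offset":[0,0,0],"turn":0},{"offset":[0,0,0],"turn":0},{"offset":[0,0,0],"turn":0},{"offset":[0,0,0],"turn":0}]'>/dev/null
python3 st.py
python3 -m pendant '[{"offset":[0.02,0,0],"turn":0},{"offset":[0,0,0],"turn":0},{"offset":[0,0,0],"turn":0},{"offset":[0,0,0],"turn":0},{"offset":[0,0,0],"turn":0},{"offset":[0,0,0],"turn":0},{"offset":[0,0,0],"turn":0},{"offset":[0,0,0],"turn":0}]'>/dev/null
python3 st.py
```

```text
t 22.6 s 83.51 n 1.21 z 195.99 Fd -0.71 Fn 0.81 Fz -1.88 M [-0.34 -0.3  -0.02]
t 23.4 s 84.37 n 1.21 z 196.0 Fd -1.35 Fn 0.74 Fz -2.41 M [-0.26 -0.28  0.03]
```

```bash
for i in 1; do python3 -m pendant '[{"offset":[0.02,0,0],"turn":0},{"offset":[0,0,0],"turn":0},{"offset":[0,0,0],"turn":0},{"offset":[0,0,0],"turn":0},{"offset":[0,0,0],"turn":0},{"offset":[0,0,0],"turn":0},{"offset":[0,0,0],"turn":0},{"offset":[0,0,0],"turn":0}]'>/dev/null
python3 st.py;done
python3 -m pendant '[{"offset":[0.02,0,0],"turn":0},{"offset":[0,0,0],"turn":0},{"offset":[0,0,0],"turn":0},{"offset":[0,0,0],"turn":0},{"offset":[0,0,0],"turn":0},{"offset":[0,0,0],"turn":0},{"offset":[0,0,0],"turn":0},{"offset":[0,0,0],"turn":0}]'>/dev/null
python3 st.py
```

```text
t 24.2 s 85.09 n 1.21 z 195.97 Fd -1.13 Fn 0.66 Fz -2.47 M [-0.3  -0.37 -0.03]
t 25.0 s 85.99 n 1.22 z 195.99 Fd -1.21 Fn 0.67 Fz -1.38 M [-0.24 -0.27 -0.05]
```

```bash
python3 -m pendant '[{"offset":[0.02,0,0],"turn":0},{"offset":[0,0,0],"turn":0},{"offset":[0,0,0],"turn":0},{"offset":[0,0,0],"turn":0},{"offset":[0.02,0,0],"turn":0},{"offset":[0,0,0],"turn":0},{"offset":[0,0,0],"turn":0},{"offset":[0,0,0],"turn":0}]'>/dev/null
python3 st.py
python3 -m pendant '[{"offset":[0.02,0,0],"turn":0},{"offset":[0,0,0],"turn":0},{"offset":[0,0,0],"turn":0},{"offset":[0,0,0],"turn":0},{"offset":[0,0,0],"turn":0},{"offset":[0,0,0],"turn":0},{"offset":[0,0,0],"turn":0},{"offset":[0,0,0],"turn":0}]'>/dev/null
python3 st.py
```

```text
t 25.8 s 87.6 n 1.2 z 195.97 Fd -0.92 Fn 0.12 Fz -0.98 M [-0.2  -0.29  0.03]
t 26.6 s 87.84 n 1.2 z 195.97 Fd -4.24 Fn 0.75 Fz -0.85 M [-0.9  -0.43  0.06]
```

Collar contact found, at about 5 N/mm.

```bash
python3 -m pendant '[{"offset":[0.015,0,0],"turn":0},{"offset":[0,0,0],"turn":0},{"offset":[0,0,0],"turn":0},{"offset":[0,0,0],"turn":0},{"offset":[0,0,0],"turn":0},{"offset":[0,0,0],"turn":0},{"offset":[0,0,0],"turn":0},{"offset":[0,0,0],"turn":0}]'>/dev/null
python3 st.py
```

```text
t 27.4 s 87.87 n 1.2 z 195.96 Fd -4.32 Fn -0.33 Fz -0.15 M [-1.18 -0.53  0.02]
```

```bash
python3 -m pendant '[{"offset":[0.015,0,0],"turn":0},{"offset":[0,0,0],"turn":0},{"offset":[0,0,0],"turn":0},{"offset":[0,0,0],"turn":0},{"offset":[0,0,0],"turn":0},{"offset":[0,0,0],"turn":0},{"offset":[0,0,0],"turn":0},{"offset":[0,0,0],"turn":0}]'>/dev/null
python3 st.py
python3 -m pendant '[{"offset":[0.015,0,0],"turn":0},{"offset":[0,0,0],"turn":0},{"offset":[0,0,0],"turn":0},{"offset":[0,0,0],"turn":0},{"offset":[0,0,0],"turn":0},{"offset":[0,0,0],"turn":0},{"offset":[0,0,0],"turn":0},{"offset":[0,0,0],"turn":0}]'>/dev/null
python3 st.py
```

```text
t 28.2 s 87.89 n 1.21 z 195.98 Fd -6.41 Fn 0.78 Fz -1.29 M [-1.33 -0.59 -0.07]
t 29.0 s 87.94 n 1.21 z 196.02 Fd -7.58 Fn -0.03 Fz -0.02 M [-1.45 -0.55  0.05]
```

```bash
python3 -m pendant '[{"offset":[0.015,0,0],"turn":0},{"offset":[0.015,0,0],"turn":0},{"offset":[0,0,0],"turn":0},{"offset":[0,0,0],"turn":0},{"offset":[0,0,0],"turn":0},{"offset":[0,0,0],"turn":0},{"offset":[0,0,0],"turn":0},{"offset":[0,0,0],"turn":0}]'>/dev/null
python3 st.py
python3 -m pendant '[{"offset":[0.01,0,0],"turn":0},{"offset":[0,0,0],"turn":0},{"offset":[0,0,0],"turn":0},{"offset":[0,0,0],"turn":0},{"offset":[0,0,0],"turn":0},{"offset":[0,0,0],"turn":0},{"offset":[0,0,0],"turn":0},{"offset":[0,0,0],"turn":0}]'>/dev/null
python3 st.py
```

```text
t 29.8 s 88.06 n 1.2 z 196.01 Fd -7.97 Fn 1.51 Fz 0.47 M [-1.87 -0.66 -0.  ]
t 30.6 s 88.09 n 1.2 z 196.02 Fd -9.75 Fn -0.47 Fz 1.62 M [-2.   -0.68 -0.03]
```

```bash
python3 -m pendant '[{"offset":[0.015,0,0],"turn":0},{"offset":[0.01,0,0],"turn":0},{"offset":[0,0,0],"turn":0},{"offset":[0,0,0],"turn":0},{"offset":[0,0,0],"turn":0},{"offset":[0,0,0],"turn":0},{"offset":[0,0,0],"turn":0},{"offset":[0,0,0],"turn":0}]'>/dev/null
python3 st.py
python3 -m pendant '[{"offset":[0,0,0],"turn":0},{"offset":[0,0,0],"turn":0},{"offset":[0,0,0],"turn":0},{"offset":[0,0,0],"turn":0},{"offset":[0,0,0],"turn":0},{"offset":[0,0,0],"turn":0},{"offset":[0,0,0],"turn":0},{"offset":[0,0,0],"turn":0}]'>/dev/null
python3 st.py
```

```text
t 31.4 s 88.16 n 1.2 z 196.03 Fd -10.49 Fn 0.24 Fz 1.37 M [-2.24 -0.81  0.05]
t 32.2 s 88.17 n 1.21 z 196.03 Fd -9.84 Fn 0.17 Fz 2.42 M [-2.3  -0.76  0.02]
```

```bash
python3 -m pendant '[{"offset":[-0.03,0,0],"turn":0},{"offset":[-0.03,0,0],"turn":0},{"offset":[-0.02,0,-0.01],"turn":0},{"offset":[0,0,0],"turn":0},{"offset":[0,0,0],"turn":0},{"offset":[0,0,0],"turn":0},{"offset":[0,0,0],"turn":0},{"offset":[0,0,0],"turn":0}]'>/dev/null
python3 st.py
python3 -m pendant '[{"offset":[0,0,0],"turn":0},{"offset":[0,0,0],"turn":0},{"offset":[0,0,0],"turn":0},{"offset":[0,0,0],"turn":0},{"offset":[0,0,0],"turn":0},{"offset":[0,0,0],"turn":0},{"offset":[0,0,0],"turn":0},{"offset":[0,0,0],"turn":0}]' 0.2
python3 st.py
```

```text
t 33.0 s 87.95 n 1.19 z 196.08 Fd -6.18 Fn 0.13 Fz -2.98 M [-1.27 -0.7  -0.03]
time: 33.8
tcp_pos: [0.5838, 0.2029, 0.1964]
tcp_rot: [0.604, 0.797, 0.0, 0.0]
contact_force: [-0.1, 1.3, -1.4]
gripper_width: 0.0525
grasp_force: 0.0
t 33.8 s 89.5 n 1.22 z 196.37 Fd 1.33 Fn 0.25 Fz -1.43 M [-0.1  -0.09  0.  ]
```

Released. Now I'll go straight up and look.

```bash
python3 -m pendant '[{"offset":[0,0,-0.2],"turn":0},{"offset":[0,0,-0.4],"turn":0},{"offset":[0,0,-0.6],"turn":0},{"offset":[0,0,-0.6],"turn":0},{"offset":[0,0,-0.6],"turn":0},{"offset":[0,0,-0.4],"turn":0},{"offset":[0,0,-0.2],"turn":0},{"offset":[0,0,0],"turn":0}]'
python3 - <<'E'
from bench import *
from h import *
g=grab_frame('side')
a=cv2.resize(g["pixels"][160:260,225:345],(720,600),interpolation=2)
cv2.imwrite("pics/end.png",a[:,:,::-1])
E
```

```text
time: 34.6
tcp_pos: [0.5842, 0.2033, 0.3177]
tcp_rot: [0.604, 0.797, 0.001, 0.001]
contact_force: [0.1, 0.2, -0.5]
gripper_width: 0.0527
grasp_force: 0.0
```

View pics/end.png

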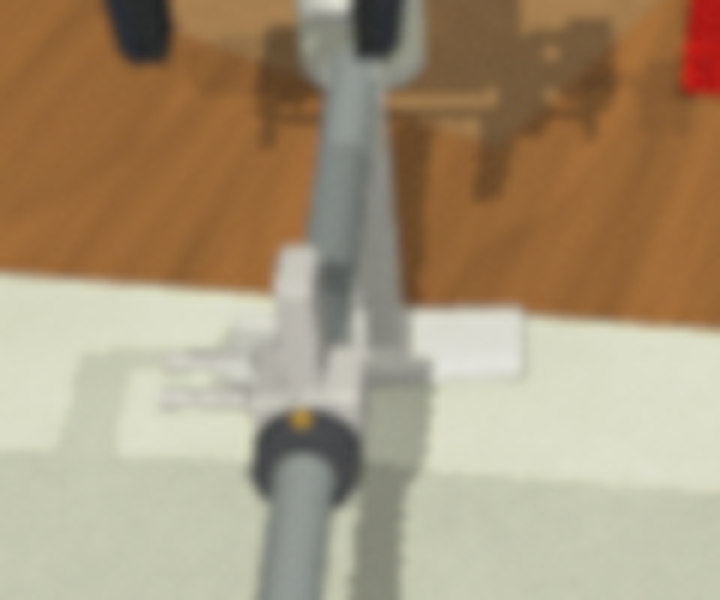

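The clip stands upright on the tube, tab at (297,310), flush against the collar at (305,455), and the gripper is clear above it.

```bash
python3 -c "
from bench import arm
print(arm.hand_in())"
```

```text
the job is handed in; nothing more can be done
None
```

The clip is snapped onto the rail, was pressed against the collar at about 10 N for over half a second, and is left released and standing upright against it; the job is handed in, but no verdict was returned.

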